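# Empty the shortbread tray into the biscuit bowl

### The job

The shortbread has cooled: draw the tray by its bar right out from under the cooling stand, leave it standing on the worktop and let go, then take it again by its upright wooden grip, carry it to the bowl and tip it so that all four fingers slide off the open end into the bowl. Set the empty tray down flat on the worktop and let go. Do not handle the shortbread with the gripper, and leave the bowl and the other things standing where they are.

Things in the scene. Friction and masses are not known exactly. Their poses are not given: they have to be found in the camera images.
- stand: Low steel cooling stand, fixed. x points inwards from its open front, z up; origin on the worktop, on the centre line, 100 mm in front of the front edge of its wire top. It spans x = 96 to 254 mm, y = -86 to +86 mm; the wire top lies 76 to 86 mm high. The tray slides out along -x between two side guides (about 11 mm play each side).
- tray: Aluminium tray, 211 x 132 mm, loose, 0.35 to 0.55 kg, on two skids on the worktop. Origin: at the skids' underside, below the foot of its end wall; x towards the pouring lip. Bed x = 0 to 110 mm, top 16 mm up, side walls to 31 mm, no wall at the lip. Parked, its origin is at x = 126 to 134 mm of the stand: the wire top covers the grip, the apron and bar (x < -30 mm) stick out.
- tray_grip: The tray's end wall with its wooden grip, part of the tray, same frame; it leans outwards (to -x) 35 degrees from upright, so pinch it along that lean. Wood: 14 mm thick, 90 mm long (y), 30 mm high along the lean. Outside the wall is a flat apron 100 mm wide, sheet 13 to 16 mm up, with a hand slot at x = -30 to -89 mm, y = -36 to +36 mm.
- grip_mid (a point): Middle of the wooden grip: tray x = -25 mm, 50.5 mm above the underside; axes as the tray's.
- tray_bar (a point): Middle of the draw bar: round, 12 mm thick, 100 mm long along the tray's y, at tray x = -95 mm, its axis 14.5 mm above the underside. Free on all sides: the hand slot behind it, open worktop in front.
- tray_lip (a point): Middle of the pouring lip, the upper edge of the bed at its open end (tray x = 110 mm, 16 mm above the underside). Shortbread begins to slide when the bed slopes 27 to 37 degrees (friction 0.5 to 0.75).
- bowl: Oval china bowl with a flower pattern, 204 mm (its x) by 256 mm (its y) over the rim, 66 mm high, inside sloping to a floor about 10 mm up, 0.6 kg, loose. Origin: centre of its underside, z up.
- shortbread_1: Finger of shortbread, hard, 60 x 22 x 16 mm, 26 g, one of four lying side by side on the tray's bed, their length along the tray. Origin: middle of its underside; x along its length.
- shortbread_2: Finger of shortbread, hard, 60 x 22 x 16 mm, 26 g, one of four lying side by side on the tray's bed, their length along the tray. Origin: middle of its underside; x along its length.
- shortbread_3: Finger of shortbread, hard, 60 x 22 x 16 mm, 26 g, one of four lying side by side on the tray's bed, their length along the tray. Origin: middle of its underside; x along its length.
- shortbread_4: Finger of shortbread, hard, 60 x 22 x 16 mm, 26 g, one of four lying side by side on the tray's bed, their length along the tray. Origin: middle of its underside; x along its length.
- ramekin_1: Fluted white ramekin, 70 mm across, 40 mm high, standing on the back part of the stand's wire top; bystander. Origin: centre of its underside.
- ramekin_2: A second such ramekin beside it on the wire top; bystander. Origin: centre of its underside.
- timer: Round wind-up timer, 62 mm across, 56 mm high, standing in the middle towards the back; bystander. Origin: centre of its underside.
- cup_1: Espresso cup, 58 mm across, 56 mm high, near the right end of the worktop; bystander. Origin: centre of its underside.

How it is judged:
On the way, in this order (a step that is already met when the one before it is completed fails the run):
1. the tray stands flat on the worktop wholly in front of the stand (lip no farther in than the stand's front edge), let go, with all four shortbread fingers on it (x of tray in the frame of stand below -0.012 m and contact force between the fingers and tray below 0.1 N and height (world z) of tray below 0.008 m and angle between tray's own z axis and vertical below 0.05 rad and z of shortbread_1 in the frame of tray between 0.008 and 0.045 m and z of shortbread_2 in the frame of tray between 0.008 and 0.045 m and z of shortbread_3 in the frame of tray between 0.008 and 0.045 m and z of shortbread_4 in the frame of tray between 0.008 and 0.045 m), for 0.2 s.
2. the tray is held by its upright grip with its lip over the bowl and tipped by more than 23 degrees (angle between tray's own z axis and vertical above 0.4 rad and contact force between the fingers and tray_grip above 1 N and horizontal distance between tray_lip and bowl below 0.12 m), for 0.1 s.
At the end, for the whole second after the job is handed in: All four shortbread fingers rest in the bowl (each middle at most 85 mm across and 108 mm along from its centre, under 65 mm high), the bowl is upright, and the empty tray stands flat on the worktop (8 mm, 0.05 rad), at rest and let go (x of shortbread_1 in the frame of bowl between -0.085 and 0.085 m and y of shortbread_1 in the frame of bowl between -0.108 and 0.108 m and height (world z) of each of shortbread_1, shortbread_2, shortbread_3, shortbread_4 below 0.065 m and linear speed of each of shortbread_1, shortbread_2, shortbread_3, shortbread_4, tray below 0.03 m/s and x of shortbread_2 in the frame of bowl between -0.085 and 0.085 m and y of shortbread_2 in the frame of bowl between -0.108 and 0.108 m and x of shortbread_3 in the frame of bowl between -0.085 and 0.085 m and y of shortbread_3 in the frame of bowl between -0.108 and 0.108 m and x of shortbread_4 in the frame of bowl between -0.085 and 0.085 m and y of shortbread_4 in the frame of bowl between -0.108 and 0.108 m and height (world z) of tray below 0.008 m and angle between tray's own z axis and vertical below 0.05 rad and contact force between the fingers and tray below 0.1 N and angle between bowl's own z axis and vertical below 0.1 rad); the robot touches nothing.
It fails at once if the gripper touches the shortbread (contact force between the fingers and shortbread_1 above 0.5 N or contact force between the fingers and shortbread_2 above 0.5 N or contact force between the fingers and shortbread_3 above 0.5 N or contact force between the fingers and shortbread_4 above 0.5 N).
It fails at once if the bowl is pushed more than 40 mm or tipped (distance of bowl from where it was at the start of the episode above 0.04 m or angle between bowl's own z axis and vertical above 0.35 rad).
It fails at once if a ramekin, the timer or the cup is moved more than 30 mm (distance of any of ramekin_1, ramekin_2, timer, cup_1 from where it was at the start of the episode above 0.03 m).
It also fails if it takes over 61 s, if anything falls off the work surface, if the arm or the gripper's body presses on something with over 40 N, if the wrist force passes 120 N, or if a joint passes its speed limit or range.

### The arm

A 6-joint arm with a two-finger parallel gripper is mounted at the origin on a cart in front of the work surface, level with it; the furniture and walls round the work are solid. World frame = base frame: x ahead of the robot, y to its left, z up, the work surface at z = 0. Lengths are in m, angles in rad, forces in N, time in s.
With the tool pointing down it reaches from about 0.275 to 0.975 m from the base axis. Payload 8.4 kg.
Tool frame: the origin (TCP) lies midway between the tips of the shut fingers; the grasp point (between the pads) lies env.hold_point_z behind it (env.hold_point_z is the distance from the TCP to the grasp point, in m); z points along the fingers, y is the line along which they close (so a half turn about z gives the same grasp; the last joint's range is limited). The gripper opens to 92 mm and grips with 3 to 60 N. Pads are 20 mm wide; open, the fingers measure 128 mm over their backs; the gripper's body (75 mm by 189 mm) begins 69 mm behind the grasp point.
Start: joints at [-1.194, 0.353, 1.633, -0, 1.155, -0.002], TCP at [0.231, -0.581, 0.215] pointing down, gripper open.
Joint ranges: [-2.63, 2.63], [-0.92, 2.1], [0.06, 2.66], [-1.3, 4.44], [0, 2.69], [-3.02, 3.02]. Speed limits (rad/s): [2.22, 2.22, 2.79, 3.14, 3.14, 3.14].

### API

Orientations are given as a 3x3 rotation matrix whose columns are the frame's x, y, z axes.
In Python, from station import env gives the robot as it stands.
- The arm moves only by the shell command python3 -m handwheel 'ROWS' [OPENING]. ROWS is JSON, a list that holds one entry, the list of rows, each a list of 4 numbers: the shift along the world's x, y, z in m, then the turn about the world's z in degrees. In form: [[[tx, ty, tz, twist], ...]]. A call has 1 to 12 rows; each row shifts and turns the commanded pose from where the row before left it; what a row does not reach is not made up. A row lasts 1/10 s, in which the tool goes at most 50 mm and 8.59 degrees, less where a joint would pass 70% of its speed; a pose out of reach is approached as far as the arm can. A call with a gripper value outside its range is refused whole. OPENING is the closure, from -1 (fully open) to 1 (shut), set as the call begins (- or left out, the last holds). The fingers move at their own pace and stop on an object; the grip force is fixed at half the most. Time passes only in rows, so rows that do not move let the fingers close. It gives the time, the measured TCP pose, the force, the opening and the grip force at its end, in the units of the state.
- env.sense(): the state, without advancing time (a new reading comes with each control period).
- env.camera(name): name is "scene" or "top"; returns a dict with "color" (480x640x3 uint8, red, green, blue), "z_map" (480x640 float32, m along the optical axis (not along the pixel's ray), 0 where there is no reading), "mtx" (3x3 intrinsics, pixels), "rvec" (rotation vector, rad) and "tvec" (3), from world to camera coordinates, as OpenCV has them. Camera axes: x right, y down, z forward; pixel columns grow to the right and rows downward; lengths in m; the calibration is good to about 2 mm. A picture is of the moment at which its call begins.
- env.close_job(): hands the job in; it is judged then, once.
The state is a dict: "time": time; "qpos": joint angles; "qd": joint speeds; "joint_torque": joint torques, N m; "ee_pos": TCP position; "tcp_rot": TCP orientation; "force": force on the tool from outside, world axes, zero at the start; "torque": the same for the moment, N m; "width": finger opening in m; "gripper_force": force on a finger pad.
Only numpy, scipy, OpenCV 4.12 (cv2) and the standard library are available. Lean on these libraries where they do the work, as an engineer would, in place of code of your own. Each camera call takes 0.05 s, during which the arm holds its last target. There are 200 camera calls.

## Working session

There is one attempt and no reset: what is moved stays moved. The work goes in short steps, Python scripts to look and compute and a shell command to move; the robot and the scene stay as the last step left them, time stands still between calls to the robot, and variables do not carry over. Pictures are saved under pics/ and viewed, at most 12 in all, crops included, and the job is handed in when it is done.

```bash
mkdir -p pics; ls; cat > h.py <<'E'
import numpy as np, cv2
from station import env
def cam(n):
    c=env.camera(n); R=cv2.Rodrigues(np.array(c["rvec"],float))[0]; t=np.array(c["tvec"],float).ravel()
    return c,R,t
def world(c,R,t):
    K=c["mtx"]; z=c["z_map"]; v,u=np.mgrid[:480,:640]
    P=np.stack([(u-K[0,2])/K[0,0]*z,(v-K[1,2])/K[1,1]*z,z],-1)
    W=(P-t)@R; W[z==0]=np.nan; return W
def save(n,c): cv2.imwrite("pics/"+n,c["color"][:,:,::-1])
E
python3 - <<'E'
from h import *
print(env.hold_point_z, {k:np.round(v,3) for k,v in env.sense().items()})
for n in("scene","top"):
    c,R,t=cam(n); save(n+"0.png",c); np.savez(n+"0.npz",W=world(c,R,t),color=c["color"]); print(n,-R.T@t)
E
```

```text
pics
0.0187 {'time': np.float64(0.0), 'qpos': array([-1.194,  0.354,  1.634,  0.   ,  1.155, -0.002]), 'qd': array([-0.001,  0.001,  0.001, -0.001, -0.   , -0.001]), 'joint_torque': array([ 2.0000e-03, -5.9384e+01, -3.3422e+01,  7.0000e-02,  2.3000e-02,
       -0.0000e+00]), 'ee_pos': array([ 0.231, -0.58 ,  0.214]), 'tcp_rot': array([[ 0.929,  0.37 , -0.001],
       [ 0.37 , -0.929,  0.001],
       [ 0.   , -0.001, -1.   ]]), 'force': array([-0.55 ,  0.819,  0.053]), 'torque': array([0.005, 0.001, 0.055]), 'gripper_force': np.float64(0.0), 'width': np.float64(0.092)}
scene [0.06644804 0.98364877 0.90986047]
top [0.38310016 0.04284586 1.37753415]
```

```bash
python3 -m handwheel --help 2>&1 | head -20
```

```text
invalid input: not JSON, or not a number
```

View pics/scene0.png

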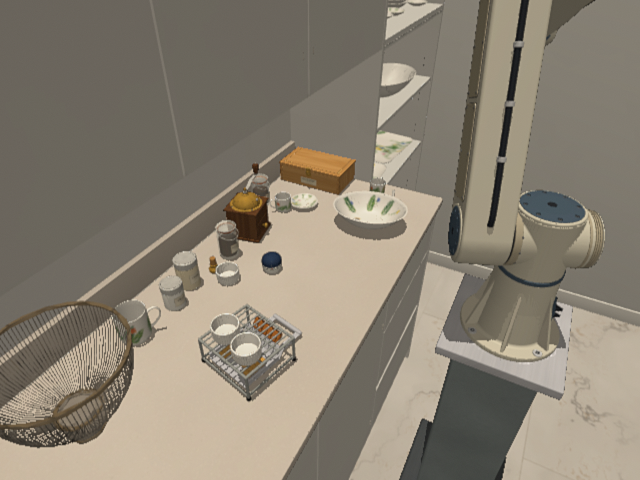

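View pics/top0.png

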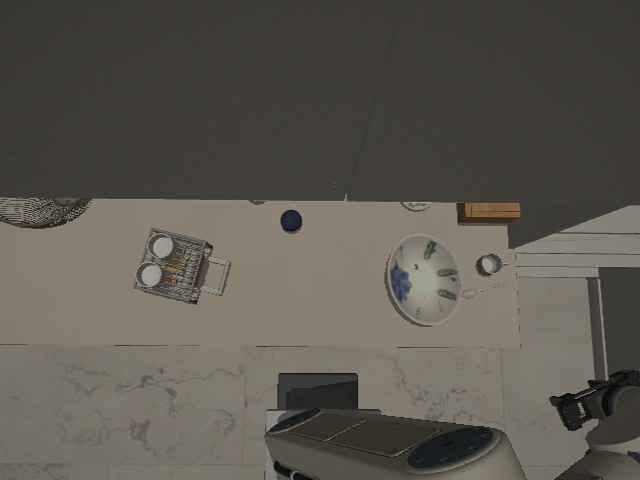

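The scene view shows the stand at (250,345) with the tray bar sticking out at (288,328), the bowl at (370,212) and the timer at (272,262). In the top view the bar is at (222,277), the stand at (175,265), the bowl at (425,280), the cup at (488,264) and the timer at (290,220).

```bash
python3 - <<'E'
import numpy as np, cv2
d=np.load("top0.npz"); W=d["W"]; C=d["color"].astype(int); z=W[...,2]
print("worktop z",np.nanmedian(z[300:340,250:380]))
# near-edge of top
print("edge", W[330:350:2,300].round(3).tolist())
roi=np.zeros(z.shape,bool)
def blob(u0,u1,v0,v1,lo,hi):
    m=np.zeros(z.shape,bool); m[v0:v1,u0:u1]=True; m&=(z>lo)&(z<hi); return m
def rect(m):
    p=W[m][:,:2].astype(np.float32); return cv2.minAreaRect(p*1000), len(p)
print("wiretop",rect(blob(120,215,225,305,.07,.092)))
m=blob(200,240,245,305,.008,.03); print("bar/apron",rect(m))
P=W[m]; 
m=blob(375,470,225,335,.055,.08); print("bowl rim",rect(m), np.nanmax(z[m])); p=W[m][:,:2].astype(np.float32); print(cv2.fitEllipse(cv2.convexHull(p*1000)))
m=blob(275,305,205,235,.04,.07); print("timer",rect(m))
m=blob(475,502,250,280,.04,.07); print("cup",rect(m))
m=blob(120,215,225,305,.105,.14);print("ram",rect(m))
m=blob(480,505,-200,-1,0,1)
E
python3 - <<'E'
import cv2
i=cv2.imread("pics/top0.png")[215:315,120:245]; cv2.imwrite("pics/c0.png",cv2.resize(i,None,fx=6,fy=6,interpolation=2))
E
```

```text
worktop z 0.00045142812270816836
edge [[0.367, 0.067, 0.0], [0.362, 0.066, -0.0], [0.356, 0.066, -0.0], [0.351, 0.066, 0.001], [0.345, 0.066, 0.006], [0.34, 0.066, 0.002], [0.334, 0.066, 0.003], [0.328, 0.066, -0.005], [0.323, 0.066, -0.005], [0.274, 0.081, -0.905]]
wiretop (((542.6532592773438, 421.44647216796875), (158.38388061523438, 171.11204528808594), 76.71977996826172), 1275)
bar/apron (((525.7229614257812, 302.0689697265625), (164.76211547851562, 102.28998565673828), 1.4966769218444824), 387)
bowl rim (((511.25128173828125, -276.9618225097656), (249.0981903076172, 205.58242797851562), 0.4130236506462097), 1161) 0.07371243623356971
((511.04278564453125, -276.0075988769531), (203.53468322753906, 253.91879272460938), 103.52710723876953)
timer (((677.308349609375, 97.13670349121094), (57.183753967285156, 58.91633224487305), 44.25117492675781), 329)
cup (((556.091552734375, -466.76104736328125), (56.752952575683594, 56.90128707885742), 60.606876373291016), 139)
ram (((548.1709594726562, 450.49310302734375), (69.46099853515625, 149.00975036621094), 70.5533676147461), 477)
```

View pics/c0.png

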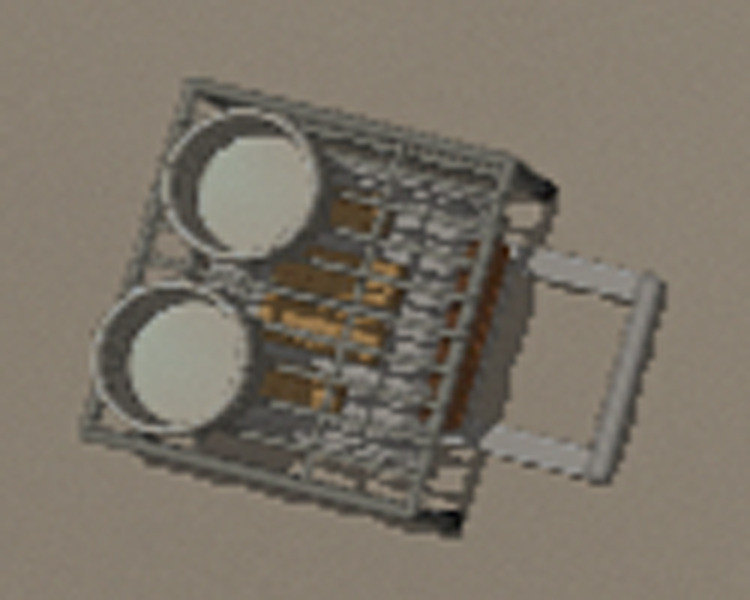

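Crop: the bar's ends are at about (228.3,262.5) and (220.3,294.2) in the top image. The tray is parked square under the wire top, so I'll set off and refine its pose on the way.

```bash
python3 -m handwheel '[[[0.014,0.047,0,8],[0.014,0.047,0,8],[0.014,0.047,0,8],[0.014,0.047,0,8],[0.014,0.047,0,8],[0.014,0.047,0,8],[0.014,0.047,0,7],[0.014,0.047,0,0],[0.014,0.047,0,0],[0.014,0.047,0,0],[0.014,0.047,0,0],[0.014,0.047,0,0]]]' 0.35
python3 - <<'E'
from h import *
c,R,t=cam("top"); K=c["mtx"]; o=-R.T@t
def ray(u,v,z):
    d=R.T@np.linalg.inv(K)@[u,v,1]; return o+d*(z-o[2])/d[2]
a=ray(228.3,262.5,.0145);b=ray(220.3,294.2,.0145); print(a.round(4),b.round(4),(a+b)/2,np.linalg.norm(a-b),np.degrees(np.arctan2(*(a-b)[[1,0]])))
s=env.sense(); print(s["ee_pos"],s["tcp_rot"].round(3).tolist(),s["qpos"].round(2))
E
```

```text
time: 1.3
ee_pos: [0.3991, -0.0147, 0.2147]
tcp_rot: [[0.23, 0.973, 0.0], [0.973, -0.23, -0.0], [0.0, 0.0, -1.0]]
force: [0.6, -0.6, -0.2]
width: 0.0296
gripper_force: 0.0
[0.5566 0.2736 0.0145] [0.466  0.2931 0.0145] [0.51128556 0.28334358 0.0145    ] 0.09271871435658582 -12.101309291877593
[ 0.40105015 -0.00862389  0.21489202] [[0.227, 0.974, 0.002], [0.974, -0.227, 0.003], [0.004, 0.001, -1.0]] [-0.03 -0.01  2.08  0.    1.07  0.2 ]
```

```bash
python3 -m handwheel '[[[0.016,0.045,-0.01,0],[0.016,0.045,-0.01,0],[0.016,0.045,-0.01,0],[0.017,0.045,-0.01,0],[0.017,0.045,-0.01,0],[0.017,0.045,-0.01,0],[0.017,0.046,-0.01,0],[0,0,-0.04,0],[0,0,-0.04,0],[0,0,0,0]]]'
python3 - <<'E'
from h import *
c,R,t=cam("scene"); cv2.imwrite("pics/s1.png",cv2.resize(c["color"][270:420,170:370,::-1],None,fx=4,fy=4,interpolation=2))
s=env.sense(); print(s["ee_pos"],s["force"])
E
```

```text
time: 2.35
ee_pos: [0.5113, 0.2975, 0.0595]
tcp_rot: [[0.229, 0.973, -0.008], [0.973, -0.229, -0.005], [-0.007, -0.007, -1.0]]
force: [-0.1, 0.7, -0.6]
width: 0.0302
gripper_force: 0.0
[0.51302733 0.29812413 0.06237177] [0.45236531 0.46910776 0.76013298]
```

View pics/s1.png

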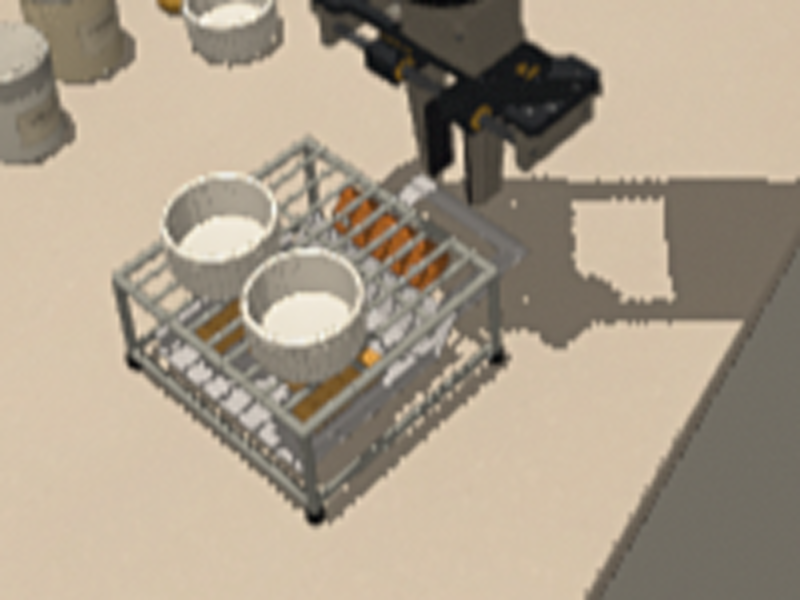

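The fingers hang over the hand slot at crop (460,170), just behind the bar, and need about 9 mm more inwards before going down.

```bash
python3 -m handwheel '[[[0.003,0.010,0,0],[0,0,-0.03,0],[0,0,-0.024,0],[0,0,0,0]]]'
```

```text
time: 2.8
ee_pos: [0.518, 0.3094, 0.0105]
tcp_rot: [[0.23, 0.973, -0.001], [0.973, -0.23, -0.0], [-0.001, -0.001, -1.0]]
force: [-0.4, -0.3, -0.4]
width: 0.0299
gripper_force: 0.0
```

```bash
python3 -m handwheel '[[[-0.002,-0.008,-0.003,0],[-0.002,-0.009,0,0],[-0.003,-0.014,0,0],[-0.005,-0.02,0,0],[-0.005,-0.021,0,0],[-0.005,-0.021,0,0],[-0.005,-0.021,0,0],[-0.005,-0.021,0,0],[-0.005,-0.021,0,0],[-0.003,-0.014,0,0],[-0.002,-0.008,0,0],[0,0,0,0]]]'
python3 - <<'E'
from h import *
c,R,t=cam("scene"); s=env.sense(); print(s["ee_pos"],s["force"])
cv2.imwrite("pics/s2.png",cv2.resize(c["color"][210:400,190:400,::-1],None,fx=3.5,fy=3,interpolation=2))
E
```

```text
time: 4.0
ee_pos: [0.4756, 0.13, 0.0079]
tcp_rot: [[0.231, 0.973, -0.001], [0.973, -0.231, -0.001], [-0.001, -0.0, -1.0]]
force: [-0.0, 0.2, 0.1]
width: 0.0299
gripper_force: 0.0
[0.47552981 0.13047228 0.007712  ] [-0.28252852  1.54424958  0.55935775]
```

View pics/s2.png

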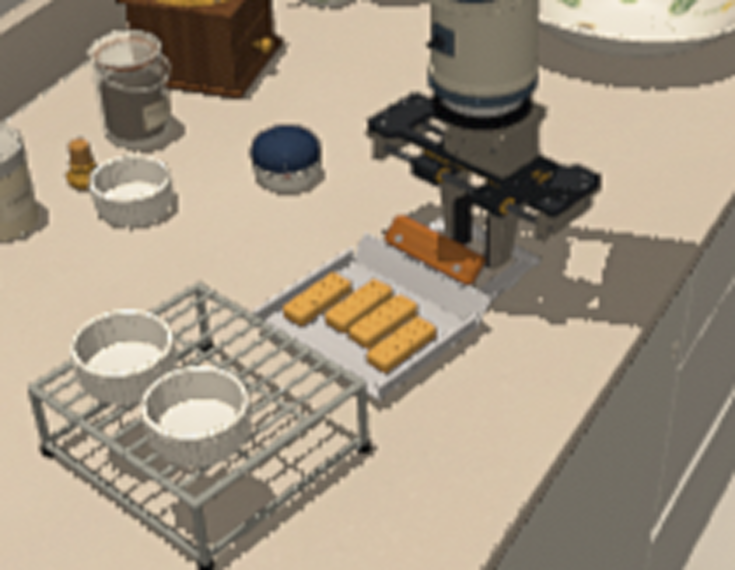

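The tray is out at crop (400,310), with all four fingers on it and its lip in front of the stand. The moves can only turn the tool about the vertical, so I'll spread the fingers in the hand slot. That centres the tray on the tool for a precise pinch over the grip's 90 mm ends, where the tray can then pivot.

```bash
python3 -m handwheel '[[[0.0007,0.003,0,0],[0,0,0,0],[0,0,0,0],[0,0,0,0]]]' -1
python3 - <<'E'
from h import *
for i in range(2):
    c,R,t=cam("top"); s=env.sense(); print(s["ee_pos"],s["force"],s["width"],s["gripper_force"])
W=world(c,R,t); z=W[...,2]; np.savez("top1.npz",W=W,color=c["color"]); save("top1.png",c)
C=cv2.cvtColor(c["color"],cv2.COLOR_RGB2HSV)
m=(C[...,0]>3)&(C[...,0]<16)&(C[...,1]>130)&(z>.03)&(z<.08); m[:, 320:]=0
print("wood",m.sum(),cv2.minAreaRect((W[m][:,:2]*1000).astype(np.float32)),W[m].mean(0))
E
```

```text
time: 4.45
ee_pos: [0.4769, 0.1347, 0.0074]
tcp_rot: [[0.23, 0.973, 0.0], [0.973, -0.23, 0.0], [0.0, -0.0, -1.0]]
force: [1.5, 1.5, -2.2]
width: 0.0469
gripper_force: 29.8
[0.4769262  0.13469079 0.0074647 ] [ 0.98398408  1.30983793 -1.77137658] 0.046807514313431504 29.786729416809976
[0.47682396 0.13456135 0.00744141] [-0.11891165  2.36315313 -1.87700976] 0.047135916100597336 29.781605238094926
wood 0 ((0.0, 0.0), (0.0, 0.0), 0.0) [nan nan nan]<stdin>:7: RuntimeWarning: Mean of empty slice.
  ret = um.true_divide(
```

```bash
python3 -m handwheel '[[[0,0,0,0],[0,0,0,0],[0,0,0.03,0],[0,0,0.04,0],[0,0,0.04,0],[-0.01,-0.04,0,0],[-0.01,-0.04,0,0],[-0.01,-0.04,0,0],[0,0,0,0]]]' 0.35
python3 - <<'E'
from h import *
for n in("top","scene"):
    c,R,t=cam(n); W=world(c,R,t); z=W[...,2]
    np.savez(n+"2.npz",W=W,color=c["color"],R=R,t=t,K=c["mtx"]); save(n+"2.png",c)
s=env.sense(); print(s["ee_pos"],s["qpos"].round(2))
a=cv2.imread("pics/top2.png")[190:320,130:290]; b=cv2.imread("pics/scene2.png")[250:380,230:390]
cv2.imwrite("pics/c2.png",cv2.resize(np.hstack([a,b]),(800,325),interpolation=2))
E
```

```text
time: 5.45
ee_pos: [0.4448, 0.0108, 0.1176]
tcp_rot: [[0.233, 0.973, -0.002], [0.973, -0.233, -0.001], [-0.002, -0.001, -1.0]]
force: [0.1, -0.3, 0.4]
width: 0.0296
gripper_force: 0.0
[0.44654767 0.01349918 0.1177418 ] [ 0.03  0.21  2.09 -0.    0.84  0.26]
```

View pics/c2.png

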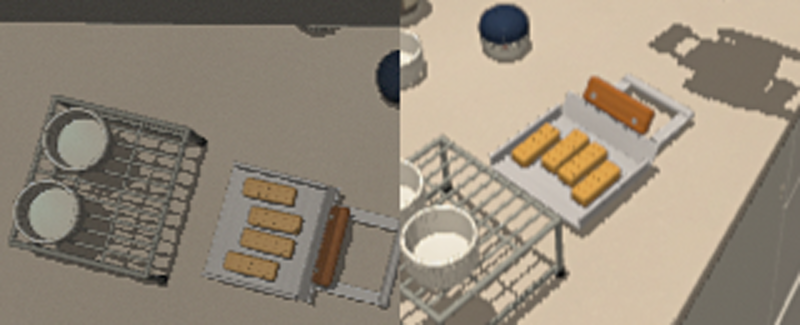

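The tray is clear of the stand (left crop: bed around (270,230), wood grip at (332,245)). All four fingers are on it and the end wall is wider than the wood. Next I measure the grip.

```bash
python3 - <<'E'
import numpy as np, cv2
T0=np.array([.4769,.1346]); ex=np.array([.230,.973]); ey=np.array([-.973,.230])
for n,(u0,u1,v0,v1) in {"top":(240,290,250,320),"scene":(280,370,250,350)}.items():
    d=np.load(n+"2.npz"); W=d["W"]; C=d["color"].astype(int)
    m=np.zeros(W.shape[:2],bool); m[v0:v1,u0:u1]=True
    m&=(C[...,0]>1.9*C[...,2])&(C[...,0]>1.45*C[...,1])&(W[...,2]>.03)&(W[...,2]<.08)
    p=W[m]; q=np.c_[(p[:,:2]-T0)@ex,(p[:,:2]-T0)@ey,p[:,2]]*1000
    print(n,len(p),"local x,y,z min",np.percentile(q,2,axis=0).round(1),"max",np.percentile(q,98,axis=0).round(1),"full y",q[:,1].min().round(1),q[:,1].max().round(1))
    r=cv2.minAreaRect(q[:,:2].astype(np.float32)); print(r)
    # tops: fit long-axis direction
    c,s=np.linalg.svd(q[:,:2]-q[:,:2].mean(0))[2][0]; print("axis deg from x",np.degrees(np.arctan2(s,c)))
    # wall profile: non-wood points near the ends
    A=W.reshape(-1,3); L=np.c_[(A[:,:2]-T0)@ex,(A[:,:2]-T0)@ey,A[:,2]]*1000
    for side in(-1,1):
        k=(abs(L[:,1]-side*55)<6)&(L[:,0]>20)&(L[:,0]<110)&(L[:,2]>0)&(L[:,2]<90)
        S=L[k]; S=S[np.argsort(S[:,0])]; print(side,S[::max(1,len(S)//22)][:,[0,2]].round(0).astype(int).tolist())
E
```

```text
top 202 local x,y,z min [ 27.4 -37.3  51.2] max [46.2 44.6 69.3] full y -39.2 46.6
((36.91370391845703, 3.6760635375976562), (85.88036346435547, 20.47960090637207), 89.3213119506836)
axis deg from x 89.12505303940912
-1 [[21, 3], [28, 1], [36, 0], [41, 3], [46, 34], [49, 36], [53, 33], [57, 26], [61, 23], [65, 34], [68, 17], [71, 16], [73, 14], [76, 19], [79, 23], [82, 19], [85, 30], [88, 13], [91, 15], [94, 28], [97, 15], [101, 25], [103, 15], [107, 15], [110, 19]]
1 [[20, 17], [26, 18], [32, 19], [35, 15], [41, 3], [45, 2], [47, 40], [49, 0], [53, 30], [56, 28], [60, 23], [64, 17], [66, 21], [70, 19], [74, 17], [78, 10], [80, 9], [84, 12], [87, 18], [90, 15], [93, 12], [96, 35], [99, 34], [102, 31], [105, 33], [108, 29]]
scene 273 local x,y,z min [ 32.7 -36.   41.9] max [51.2 47.1 66.9] full y -39.1 48.6
((41.03984069824219, 4.723155975341797), (87.59188079833984, 22.10236930847168), 88.94734954833984)
axis deg from x 89.9436830168467
-1 [[45, 38], [48, 33], [50, 33], [52, 28], [54, 33], [56, 24], [58, 17], [59, 20], [62, 19], [63, 18], [67, 15], [69, 17], [71, 17], [74, 16], [75, 28], [79, 17], [81, 34], [83, 29], [87, 21], [92, 29], [97, 31], [103, 32], [108, 33]]
1 [[21, 4], [23, 14], [27, 16], [35, 0], [46, 4], [48, 38], [49, 3], [51, 36], [53, 31], [54, 25], [56, 25], [57, 25], [60, 22], [62, 21], [66, 18], [69, 16], [73, 16], [81, 17], [87, 19], [93, 18], [96, 32], [99, 24], [100, 23], [101, 21], [104, 1], [106, 22], [109, 16]]
```

```bash
python3 -m handwheel '[[[0.009,0.04,0,0],[0.009,0.04,0,0],[0.009,0.04,0,0],[0.008,0.0386,0,0],[0,0,-0.03,0],[0,0,0,0],[0,0,0,0]]]' -1
python3 - <<'E'
from h import *
for n in("top","scene"):
    c,R,t=cam(n); W=world(c,R,t)
    np.savez(n+"3.npz",W=W,color=c["color"],R=R,t=t,K=c["mtx"]); save(n+"3.png",c)
s=env.sense(); print(s["ee_pos"],s["width"])
a=cv2.imread("pics/scene3.png")[230:350,270:430]
cv2.imwrite("pics/c3.png",cv2.resize(a,(800,600),interpolation=2))
E
```

```text
time: 6.25
ee_pos: [0.4808, 0.1732, 0.0872]
tcp_rot: [[0.229, 0.973, -0.002], [0.973, -0.229, -0.001], [-0.001, -0.002, -1.0]]
force: [-0.3, 0.4, -0.1]
width: 0.0836
gripper_force: 0.0
[0.48195136 0.17280463 0.08829783] 0.09089368824742595
```

View pics/c3.png

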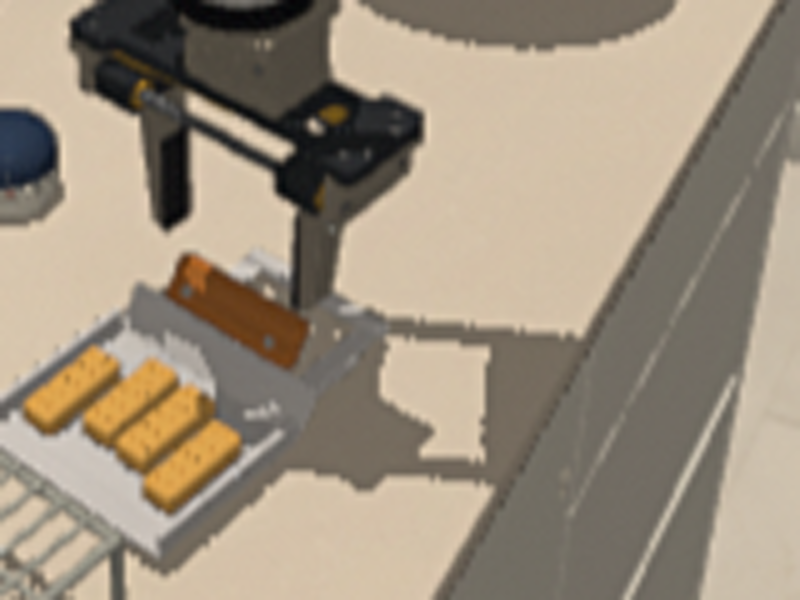

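The gripper hangs open over the grip, with finger tips at crop (170,225) and (310,300) and the wood ends at (180,270) and (300,345). I'll compare both in the same depth data, so the camera bias cancels.

```bash
python3 - <<'E'
import numpy as np, cv2
T=np.array([.4819,.1728]); ex=np.array([.230,.973]); ey=np.array([-.973,.230])
for n in("scene","top"):
    d=np.load(n+"3.npz"); W=d["W"]; C=d["color"].astype(int)
    L=np.stack([(W[...,:2]-T)@ex,(W[...,:2]-T)@ey,W[...,2]],-1)*1000
    near=(abs(L[...,0])<60)&(abs(L[...,1])<90)
    wood=near&(C[...,0]>1.9*C[...,2])&(C[...,0]>1.4*C[...,1])&(L[...,2]>35)&(L[...,2]<80)
    q=L[wood]; print(n,"wood",len(q),q.min(0).round(1),q.max(0).round(1))
    for s in(-1,1):
        f=near&(L[...,2]>92)&(L[...,2]<135)&(s*L[...,1]>20); q=L[f]
        if len(q): print("finger",s,len(q),np.percentile(q,2,axis=0).round(1),np.percentile(q,98,axis=0).round(1), "minz", L[near&(L[...,2]>82)&(s*L[...,1]>20)][:,2].min().round(1))
d=np.load("top2.npz");W=d["W"];L=np.stack([(W[...,:2]-T)@ex,(W[...,:2]-T)@ey,W[...,2]],-1)*1000
m=(L[...,2]>9)&(L[...,2]<27)&(L[...,0]>-95)&(L[...,0]<-25)&(abs(L[...,1])<70); q=L[m]; print("apron",len(q),q.min(0).round(1),q.max(0).round(1),cv2.minAreaRect(q[:,:2].astype(np.float32)))
m=(L[...,2]>25)&(L[...,2]<38)&(L[...,0]>20)&(L[...,0]<150)&(abs(L[...,1])<90); q=L[m]; print("walls",len(q),q.min(0).round(1),q.max(0).round(1))
E
```

```text
scene wood 275 [ -8.2 -43.6  40. ] [14.7 45.7 67.6]
finger -1 103 [ -9.8 -57.8  92.6] [  9.5 -42.  133.2] minz 88.7
finger 1 97 [-9.5 44.3 95.1] [ 10.8  61.6 133.6] minz 86.0Traceback (most recent call last):
  File "<stdin>", line 8, in <module>
    return umr_minimum(a, axis, None, out, keepdims, initial, where)
ValueError: zero-size array to reduction operation minimum which has no identity
```

```bash
python3 -m handwheel '[[[0,0,-0.016,0],[0,0,-0.006,0],[0,0,-0.002,0],[0,0,0,0]]]' -1
```

```text
time: 6.75
ee_pos: [0.4821, 0.1726, 0.064]
tcp_rot: [[0.231, 0.973, 0.0], [0.973, -0.231, 0.0], [0.0, 0.0, -1.0]]
force: [0.7, -0.2, -0.1]
width: 0.0918
gripper_force: 0.4
```

```bash
python3 -m handwheel '[[[0,0,-0.004,0],[0,0,-0.004,0],[0,0,0,0]]]' -1
```

```text
time: 7.05
ee_pos: [0.4821, 0.1729, 0.0554]
tcp_rot: [[0.23, 0.973, 0.001], [0.973, -0.23, 0.0], [0.0, 0.001, -1.0]]
force: [1.7, -0.7, -0.4]
width: 0.0917
gripper_force: 0.9
```

```bash
python3 -m handwheel '[[[0,0,-0.005,0],[0,0,-0.005,0],[0,0,-0.003,0],[0,0,0,0]]]' -1 && python3 -m handwheel '[[[0,0,0,0],[0,0,0,0],[0,0,0,0]]]' 1
```

```text
time: 7.45
ee_pos: [0.4818, 0.1728, 0.0421]
tcp_rot: [[0.23, 0.973, -0.0], [0.973, -0.23, -0.0], [-0.0, -0.0, -1.0]]
force: [2.5, -0.6, -2.4]
width: 0.0924
gripper_force: 0.9
time: 7.75
ee_pos: [0.4812, 0.1728, 0.0423]
tcp_rot: [[0.23, 0.973, -0.001], [0.973, -0.23, -0.0], [-0.0, -0.001, -1.0]]
force: [0.7, -0.2, -4.3]
width: 0.0894
gripper_force: 30.0
```

The grip is pinched over its ends (89.4 mm, 30 N). Next, a small test lift to see whether the tray holds level.

```bash
cat > tilt.py <<'E'
from h import *
import sys
def tilt(save_as=None):
    c,R,t=cam("scene"); W=world(c,R,t); s=env.sense(); 
    if save_as: save(save_as,c)
    ax=s["tcp_rot"][:,0]; ax[2]=0; ax/=np.linalg.norm(ax); ay=np.array([-ax[1],ax[0],0])
    # tray x axis = +tool x
    d=W-s["ee_pos"]; L=np.stack([d@ax,d@ay,W[...,2]],-1)*1000
    C=c["color"].astype(int); sat=C.max(-1)-C.min(-1)
    m=(L[...,0]>25)&(L[...,0]<165)&(abs(L[...,1])<62)&(L[...,2]>5)&(L[...,2]<s["ee_pos"][2]*1000+25)
    g=m&(sat<0.12*C.max(-1))   # grey aluminium
    o=m&(sat>0.45*C.max(-1))   # shortbread
    for n,k in(("metal",g),("bread",o)):
        q=L[k]
        if len(q)<20: print(n,len(q)); continue
        line=cv2.fitLine(q[:,[0,2]].astype(np.float32),cv2.DIST_HUBER,0,.01,.01).ravel()
        print(n,len(q),"slope deg",np.degrees(np.arctan(line[1]/line[0])).round(1),"x",np.percentile(q[:,0],[2,98]).round(0),"z",np.percentile(q[:,2],[2,98]).round(0))
    print(s["ee_pos"].round(4),s["force"].round(1),s["width"].round(4))
if __name__=="__main__": tilt(*sys.argv[1:])
E
python3 tilt.py; python3 -m handwheel '[[[0,0,0.003,0],[0,0,0.004,0],[0,0,0.005,0],[0,0,0,0],[0,0,0,0]]]'; python3 tilt.py
```

```text
metal 535 slope deg -0.1 x [ 26. 134.] z [12. 30.]
bread 701 slope deg -1.8 x [ 48. 114.] z [19. 35.]
time: 8.3
ee_pos: [0.4819, 0.1729, 0.0548]
tcp_rot: [[0.23, 0.973, 0.0], [0.973, -0.23, 0.0], [0.0, 0.0, -1.0]]
force: [-0.9, 1.2, -6.4]
width: 0.0896
gripper_force: 30.0
metal 539 slope deg -2.0 x [ 26. 133.] z [21. 31.]
bread 711 slope deg -2.7 x [ 47. 113.] z [28. 45.]Traceback (most recent call last):
  File "tilt.py", line 19, in <module>
    if __name__=="__main__": tilt(*sys.argv[1:])
                             ~~~~^^^^^^^^^^^^^^^
  File "tilt.py", line 18, in tilt
    print(s["ee_pos"].round(4),s["force"].round(1),s["width"].round(4))
                                                   ^^^^^^^^^^^^^^^^
AttributeError: 'float' object has no attribute 'round'
Traceback (most recent call last):
  File "tilt.py", line 19, in <module>
    if __name__=="__main__": tilt(*sys.argv[1:])
                             ~~~~^^^^^^^^^^^^^^^
  File "tilt.py", line 18, in tilt
    print(s["ee_pos"].round(4),s["force"].round(1),s["width"].round(4))
                                                   ^^^^^^^^^^^^^^^^
AttributeError: 'float' object has no attribute 'round'
```

The pinch holds the tray level: the force is −6.4 N, its full weight, with the bed within 2°. I'll lift and carry it to the bowl, lip pointing along the bowl's long axis.

```bash
sed -i 's/,s\["width"\].round(4)/,s["width"]/' tilt.py; python3 -m handwheel '[[[0,0,0.012,0],[0,0,0.022,0],[0,0,0.025,0],[0,0,0.018,0],[-0.002,-0.008,0.008,-1],[-0.004,-0.016,0.003,-3],[-0.008,-0.028,0,-5],[-0.01,-0.038,0,-6],[-0.01,-0.04,0,-6],[-0.01,-0.04,0,-6],[-0.01,-0.04,0,-6],[-0.01,-0.04,0,-6]]]'; python3 -m handwheel '[[[-0.01,-0.04,0,-6],[-0.01,-0.04,0,-6],[-0.01,-0.04,0,-5],[-0.01,-0.038,0,-3],[-0.01,-0.033,0,-2],[-0.008,-0.028,0,-1],[-0.005,-0.018,0,-1],[-0.003,-0.010,0,0],[0,0,0,0],[0,0,0,0]]]'; python3 tilt.py s4.png
```

```text
time: 9.55
ee_pos: [0.4154, -0.0792, 0.1418]
tcp_rot: [[0.795, 0.606, -0.002], [0.606, -0.795, 0.0], [-0.002, -0.001, -1.0]]
force: [0.5, -0.2, -6.7]
width: 0.0898
gripper_force: 30.0
time: 10.55
ee_pos: [0.3511, -0.3233, 0.1421]
tcp_rot: [[0.972, 0.236, -0.001], [0.236, -0.972, 0.001], [-0.001, -0.001, -1.0]]
force: [-0.2, -0.1, -5.4]
width: 0.0897
gripper_force: 30.0
metal 332 slope deg -42.3 x [ 27. 162.] z [  6. 124.]
bread 315 slope deg -6.2 x [ 42. 109.] z [111. 128.]
[ 0.3514 -0.3231  0.1422] [-0.3 -0.1 -6.4] 0.08986053545379605
```

View pics/s4.png

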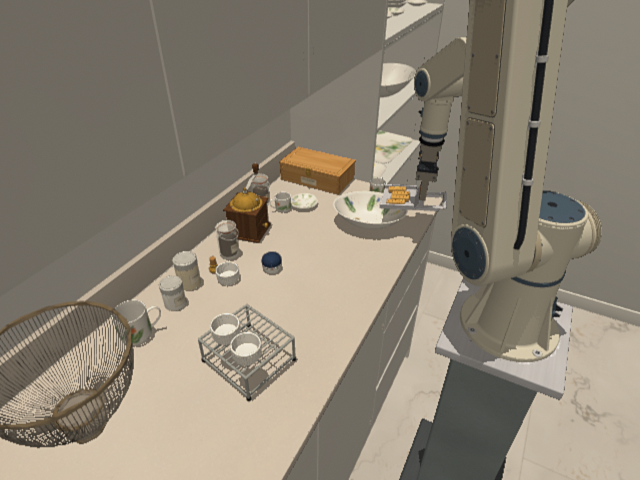

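The tray is held over the bowl (lip near (382,195), bread at (398,194)) and is nearly level. I'll tip it by short vertical jerks, which should let the pinched grip slip lip-down.

```bash
python3 -m handwheel '[[[0,0,0.05,0],[0,0,-0.05,0],[0,0,0.05,0],[0,0,-0.05,0],[0,0,0,0]]]'; python3 tilt.py
```

```text
time: 11.1
ee_pos: [0.3506, -0.3219, 0.1401]
tcp_rot: [[0.971, 0.238, -0.003], [0.238, -0.971, 0.003], [-0.002, -0.003, -1.0]]
force: [-2.3, 2.1, -3.8]
width: 0.0901
gripper_force: 29.9
metal 221 slope deg -30.6 x [ 26. 155.] z [13. 94.]
bread 285 slope deg -31.2 x [ 41. 126.] z [40. 94.]
[ 0.3509 -0.322   0.1413] [-0.2  0.9 -3. ] 0.08961713560650623
```

```bash
python3 -m handwheel '[[[0,0,0.01,0],[0,0,0,0],[0,0,0,0]]]'; python3 tilt.py; python3 - <<'E'
from h import *
c,R,t=cam("scene"); a=c["color"][140:260,310:470,::-1]
d,R,t=cam("top"); b=d["color"][220:340,370:530,::-1]
cv2.imwrite("pics/s5.png",cv2.resize(np.hstack([a,b]),(800,300),interpolation=2))
E
```

```text
time: 11.45
ee_pos: [0.3531, -0.3257, 0.1547]
tcp_rot: [[0.971, 0.237, 0.003], [0.237, -0.971, -0.004], [0.002, 0.005, -1.0]]
force: [-0.8, -3.1, 2.2]
width: 0.0896
gripper_force: 30.0
metal 379 slope deg -35.7 x [ 27. 162.] z [ 10. 112.]
bread 253 slope deg -42.1 x [ 68. 145.] z [31. 99.]
[ 0.3529 -0.3257  0.1544] [-2.3 -3.4  2.8] 0.08996186686926683
```

View pics/s5.png

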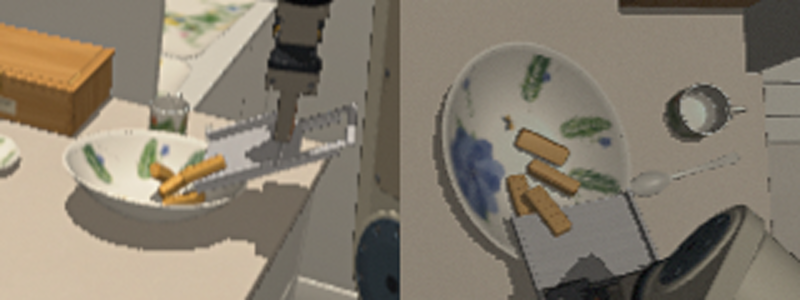

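All four fingers are sliding into the bowl, two of them still leaning on the lip near (545,205) in the right crop. I'll draw the tray back and up gently.

```bash
python3 -m handwheel '[[[-0.004,-0.001,0.01,0],[-0.006,-0.0015,0.012,0],[-0.006,-0.0015,0.015,0],[-0.008,-0.002,0.015,0],[0,0,0.02,0],[0,0,0.02,0],[0,0,0,0]]]'; python3 tilt.py; python3 - <<'E'
from h import *
c,R,t=cam("scene"); a=c["color"][140:260,310:470,::-1]
d,R,t=cam("top"); b=d["color"][220:340,370:530,::-1]
W=world(d,R,t); z=W[...,2]; C=d["color"].astype(int)
m=np.zeros(z.shape,bool); m[225:340,370:475]=True
br=m&(C[...,0]>1.7*C[...,2])&(z<.09); n,l,s,ce=cv2.connectedComponentsWithStats(br.astype(np.uint8))
for i in range(1,n):
    if s[i,4]>25: print(s[i,4],W[l==i].mean(0).round(3),W[l==i].max(0).round(3),W[l==i].min(0).round(3))
r=m&(z>.055)&(z<.075)&(W[...,0]>.44); print(cv2.fitEllipse(cv2.convexHull((W[r][:,:2]*1000).astype(np.float32))))
cv2.imwrite("pics/s6.png",cv2.resize(np.hstack([a,b]),(800,300),interpolation=2))
E
```

```text
time: 12.3
ee_pos: [0.3282, -0.3308, 0.2471]
tcp_rot: [[0.972, 0.237, 0.003], [0.237, -0.972, -0.002], [0.002, 0.003, -1.0]]
force: [0.7, -0.9, -5.5]
width: 0.0896
gripper_force: 29.9
metal 382 slope deg -28.8 x [26. 94.] z [161. 204.]
bread 177 slope deg -10.9 x [116. 164.] z [27. 53.]
[ 0.3277 -0.3303  0.2455] [-0.5 -0.1 -6. ] 0.0895631225806619
569 [ 0.481 -0.281  0.04 ] [ 0.539 -0.25   0.058] [ 0.43  -0.322  0.007]
((509.72705078125, -269.98614501953125), (202.6527099609375, 248.85084533691406), 115.35994720458984)
```

View pics/s6.png

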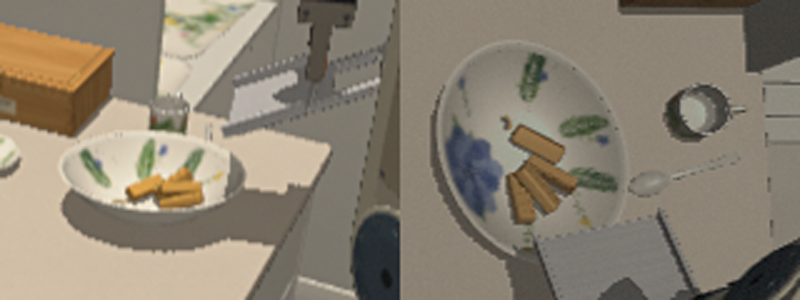

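All four fingers lie in the bowl around (540,170) in the right crop, and the tray is empty. I'll carry it back to the free worktop.

```bash
python3 -m handwheel '[[[0.006,0.02,0,3],[0.01,0.034,0,6],[0.011,0.037,0,6],[0.011,0.037,0,6],[0.011,0.037,0,6],[0.011,0.037,0,6],[0.011,0.037,0,6],[0.011,0.037,0,6],[0.011,0.037,0,6],[0.011,0.037,0,6],[0.011,0.037,0,6],[0.011,0.037,0,0]]]'; python3 -m handwheel '[[[0.008,0.027,0,0],[0.006,0.02,-0.02,0],[0,0,-0.04,0],[0,0,-0.04,0],[0,0,-0.02,0],[0,0,-0.01,0],[0,0,0,0]]]'; python3 tilt.py s7.png
```

```text
time: 13.65
ee_pos: [0.453, 0.0953, 0.2432]
tcp_rot: [[0.226, 0.974, -0.003], [0.974, -0.226, -0.001], [-0.001, -0.002, -1.0]]
force: [1.4, -1.3, -4.5]
width: 0.0894
gripper_force: 29.9
time: 14.35
ee_pos: [0.4664, 0.1405, 0.1129]
tcp_rot: [[0.23, 0.973, -0.004], [0.973, -0.23, -0.001], [-0.002, -0.003, -1.0]]
force: [0.3, -0.1, -4.7]
width: 0.0899
gripper_force: 30.0
metal 1091 slope deg -29.2 x [26. 92.] z [25. 64.]
bread 0
[0.4675 0.1407 0.1142] [ 0.3 -0.  -4.2] 0.08977641011562372
```

```bash
python3 -m handwheel '[[[-0.001,-0.003,-0.01,0],[-0.001,-0.004,-0.01,0],[-0.001,-0.004,-0.01,0],[-0.001,-0.004,-0.01,0],[0,0,0,0]]]'; python3 tilt.py; python3 -m handwheel '[[[-0.001,-0.004,-0.01,0],[-0.001,-0.004,-0.01,0],[0,-0.002,-0.006,0],[0,0,-0.003,0],[0,0,0,0]]]'; python3 tilt.py
```

```text
time: 14.9
ee_pos: [0.4632, 0.1253, 0.0734]
tcp_rot: [[0.231, 0.973, -0.001], [0.973, -0.231, 0.0], [-0.0, -0.001, -1.0]]
force: [0.5, -0.3, -2.1]
width: 0.0896
gripper_force: 30.0
metal 1185 slope deg -15.7 x [ 27. 112.] z [11. 37.]
bread 0
[0.4632 0.1257 0.0739] [-0.7  0.1 -2.8] 0.08954029856860862
time: 15.45
ee_pos: [0.4614, 0.1158, 0.045]
tcp_rot: [[0.23, 0.973, -0.001], [0.973, -0.23, -0.0], [-0.0, -0.001, -1.0]]
force: [-1.5, -1.0, -1.4]
width: 0.0896
gripper_force: 30.0
metal 1143 slope deg -0.6 x [ 27. 126.] z [13. 21.]
bread 0
[0.4615 0.1159 0.0453] [-0.7  0.4 -2.4] 0.08952964513929208
```

Nearly flat. A final lower, then release and rise straight up.

```bash
python3 -m handwheel '[[[0,0,-0.003,0],[0,0,0,0]]]'; python3 -m handwheel '[[[0,0,0,0],[0,0,0,0],[0,0,0,0],[0,0,0,0]]]' -1; python3 -m handwheel '[[[0,0,0.005,0],[0,0,0.01,0],[0,0,0.02,0],[0,0,0.04,0],[0,0,0.05,0],[0,0,0.05,0],[-0.01,-0.04,0,0],[-0.01,-0.04,0,0],[-0.01,-0.04,0,0],[0,0,0,0],[0,0,0,0]]]'; python3 - <<'E'
from h import *
c,R,t=cam("scene"); a=c["color"][140:380,220:480,::-1]
d,R,t=cam("top"); b=d["color"][190:340,130:530,::-1]; W=world(d,R,t)
T=np.array([.4615,.1159]); ex=np.array([.23,.973]); L=np.stack([(W[...,:2]-T)@ex,(W[...,:2]-T)@[-.973,.23],W[...,2]],-1)*1000
def z(x0,x1,y0,y1):
    m=(L[...,0]>x0)&(L[...,0]<x1)&(L[...,1]>y0)&(L[...,1]<y1); return np.median(L[m][:,2])
print("bed z back/front/left/right",z(40,65,-40,40),z(100,125,-40,40),z(40,125,30,50),z(40,125,-50,-30)); print("apron",z(-60,-10,37,49),z(-60,-10,-49,-37))
cv2.imwrite("pics/s8.png",np.hstack([cv2.resize(a,(325,300)),cv2.resize(b,(475,300))]))
s=env.sense();print(s["ee_pos"],s["width"],s["force"])
E
```

```text
time: 15.7
ee_pos: [0.4619, 0.1161, 0.043]
tcp_rot: [[0.23, 0.973, 0.0], [0.973, -0.23, 0.0], [0.0, 0.0, -1.0]]
force: [-3.1, -2.0, 5.2]
width: 0.0895
gripper_force: 30.0
time: 16.1
ee_pos: [0.462, 0.116, 0.0426]
tcp_rot: [[0.23, 0.973, 0.0], [0.973, -0.23, 0.0], [0.0, 0.0, -1.0]]
force: [-0.6, 1.1, -0.1]
width: 0.0922
gripper_force: 0.0
time: 17.2
ee_pos: [0.4319, -0.0047, 0.2184]
tcp_rot: [[0.233, 0.973, 0.001], [0.973, -0.233, 0.0], [0.001, 0.001, -1.0]]
force: [0.0, -0.3, -0.4]
width: 0.092
gripper_force: 0.0
bed z back/front/left/right 16.48970092331128 16.262948827667575 16.22401165485613 16.41485783150096
apron 17.48931118974832 17.591751416119255
[ 0.43218254 -0.00359057  0.21809415] 0.0921421769254658 [ 1.02060827  0.7938657  -0.01140526]
```

View pics/s8.png

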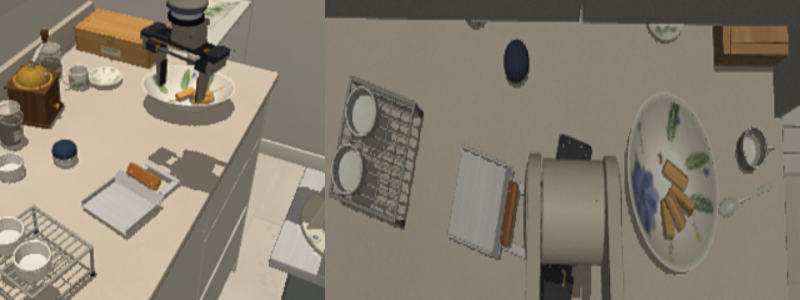

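The empty tray stands flat (bed 16.2–16.5 mm up at all four spots) and is let go. The four fingers lie in the bowl, and the other things stand where they were.

```bash
python3 -c "
from station import env
print(env.close_job())"
```

```text
the job is handed in; nothing more can be done
None
```

The job is handed in at about 17 s on the robot's clock: all four shortbread fingers are in the bowl, the empty tray is flat on the worktop and let go, and the other things look unmoved; the judge returned no verdict.

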